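# Fold out the crank handle and close the carton clamp

### The job

Two alike carton clamps stand on the tea-packing bench and only one has a carton lying in it. On that one, first fold the crank's handle up until it stands upright, and only then turn the crank clockwise (seen from above) as far as it goes, so that the jaw closes on the carton. Leave the handle standing upright and let go.

Things in the scene. Friction and masses are not known exactly. Their poses are not given: they have to be found in the camera images.
- crank_axis (a point): Point on the upright turning axis of the loaded clamp's crank, 120 mm above the table, level with the handle's hinge pin. z is up; x points along the crank arm, to the pin, 90 mm away. The arm is a steel bar 12 mm wide, its top 103 mm above the table, over a grey gearbox 80 mm square, 72 mm high. Jaw, brown carton and fence lie beyond it, below 65 mm. The empty clamp is 0.3 m aside.
- ball (a point): Centre of the black ball, 26 mm in diameter, at the free end of the folding handle, 50 mm from the hinge pin, on a steel shank 11 mm thick. The pin is level and square to the arm. Folded, the handle lies on top of the arm, pointing from the pin back to the crank axis, the ball 4 mm above the arm; unfolded, it stands straight up on the arm's outer end, the ball 170 mm above the table.
- handle (a joint): Handle hinge, rad: 0 folded flat on the arm, pi/2 upright, where it meets a stop. Starts between 0 and 0.25. Friction keeps it where it is left; a light spring helps it up, so raising it takes under 1 N at the ball and folding it back about 2 N.
- crank (a joint): Crank of the loaded clamp, rad, growing clockwise seen from above: 0 jaw fully open, 1.8 at the stop, where the jaw has closed on the 75 x 105 x 45 mm carton (14 mm per rad). Starts between 0 and 0.4. Friction (0.12 N m, about 1.5 N at the handle) keeps it where it is left.

How it is judged (in metres and radians):
On the way:
1. the handle stands upright (within 20 degrees) before the crank has been turned (crank angle still below 0.75 rad) (value of joint handle above 1.22 rad and value of joint crank below 0.75 rad), for 0.1 s.
At the end, for the whole second after the job is handed in: The loaded clamp's crank stands at its closing stop (angle above 1.57 of 1.8 rad, that is within 13 degrees of the stop), at rest, with its handle still upright to within 20 degrees (handle angle above 1.22 rad) (value of joint handle above 1.22 rad and value of joint crank above 1.57 rad and velocity of joint crank between -0.1 and 0.1 rad/s); the robot touches nothing.
It also fails if it takes over 38 s, if anything falls off the work surface, if the arm or the gripper's body presses on something with over 40 N, if the wrist force passes 120 N, or if a joint passes its speed limit or range.

### The arm

A 6-joint arm with a two-finger parallel gripper is mounted at the origin on the work surface. World frame = base frame: x ahead of the robot, y to its left, z up, the work surface at z = 0. Lengths are in mm, angles in rad, forces in N, time in s.
With the tool pointing down it reaches from about 275 to 750 mm from the base axis. Payload 10.2 kg.
Tool frame: the origin (TCP) lies at the very end of the fingers, on their centre line; the grasp point (between the pads) lies 19 mm behind it (ctrl.tcp_to_grasp is the distance from the TCP to the grasp point, in mm); z points along the fingers, x is the direction in which the jaws open and shut, and the axes are right-handed (so a half turn about z gives the same grasp; the last joint's range is limited). The gripper opens to 85 mm and grips with 20 to 120 N. Pads are 22 mm wide; open, the fingers measure 114 mm over their backs; the gripper's body (76 mm by 85 mm) begins 54 mm behind the grasp point. The pads swing forward as they close: fully open they stand 13 mm farther back than shut.
Start: joints at [0.935, 0.313, 1.498, -0, 1.331, -0.223], TCP at [210.63, 480.901, 231.294] pointing down, gripper open.
Joint ranges: [-2.94, 2.94], [-0.97, 2.17], [0.19, 2.56], [-1.23, 4.37], [0.02, 3.11], [-2.88, 2.88]. Speed limits (rad/s): [2.39, 2.39, 3.01, 3.14, 3.14, 3.14].

### API

Orientations are given as a unit quaternion [w, x, y, z].
In Python, from rig import monitor, vision, order, ctrl gives the robot as it stands. The module is installed in compiled form; this text tells all that it offers.
- The arm moves only by the shell command python3 -m pendant 'ROWS' [FORCE]. ROWS is JSON, a list that holds one entry, the list of rows, each a list of 5 numbers: the closure, from -1 (fully open) to 1 (shut), then the shift along the world's x, y, z in m, then the turn about the world's z in degrees. In form: [[[fingers, dx, dy, dz, spin], ...]]. A call has 1 to 20 rows; each row is the pose to reach, as a shift and turn from the pose commanded when the call began; what a row does not reach only later rows make up. A row lasts 1/10 s, in which the tool goes at most 50 mm and 8.59 degrees, less where a joint would pass 70% of its speed; a pose out of reach is approached as far as the arm can. A call with a gripper value outside its range is refused whole. The fingers move at their own pace and stop on an object; FORCE is the grip in N (left out, the last holds). Time passes only in rows, so rows that repeat a pose let the fingers close. It gives the time, the measured TCP pose, the force and the opening at its end, in the units of the state.
- monitor.sense(): the state, without advancing time (a new reading comes with each control period).
- vision.capture(name): name is "scene" or "top" or "wrist"; returns (picture, depth): 420x560x3 uint8, red, green, blue; 420x560 float32, mm along the optical axis (not along the pixel's ray), 0 where there is no reading.
- vision.camera_info(name): a dict with "fov_y" (degrees; the focal length in pixels is half the picture's height over the tangent of half this angle, whatever the lens; pixels are square), "cx", "cy" (the principal point, pixels), "R" (3x3) and "t" (3): a world point X has camera coordinates R X + t; the wrist camera has in their place "hand_eye" (4x4, takes a point from camera to tool coordinates, whose origin is the TCP and whose axes are the tool frame's). Camera axes: x right, y down, z forward; pixel columns grow to the right and rows downward; lengths in mm; the calibration is good to about 2 mm. A picture is of the moment at which its call begins: read the wrist's pose just before it. camera_info takes no time and is no camera call.
- order.finish_job(): hands the job in, once; it reports no verdict.
The state is a dict: "time_s": time; "joints": joint angles; "dq": joint speeds; "tau": joint torques, N m; "eef_pos": TCP position; "ee_rot": TCP orientation; "force": force on the tool from outside, world axes, zero at the start; "wrist_torque": the same for the moment, N m; "grip_width": opening from 0.0 (shut) to 1.0 (fully open).
Only numpy, scipy, OpenCV 4.12 (cv2) and the standard library are available. Lean on these libraries where they do the work, as an engineer would, in place of code of your own. Each camera call takes 0.05 s, during which the arm holds its last target.

## Working session

There is one attempt and no reset: what is moved stays moved. The work goes in short steps, Python scripts to look and compute and a shell command to move; the robot and the scene stay as the last step left them, time stands still between calls to the robot, and variables do not carry over. Pictures are saved under pics/ and viewed, and the job is handed in when it is done.

```bash
mkdir -p pics
cat > h.py <<'E'
import numpy as np, cv2
from rig import monitor, vision, order, ctrl
def K(n):
    c=vision.camera_info(n); f=210/np.tan(np.radians(c["fov_y"])/2); return f,c["cx"],c["cy"],c
def cloud(n,d):
    f,cx,cy,c=K(n); v,u=np.mgrid[0:420,0:560]
    P=np.stack([(u-cx)/f*d,(v-cy)/f*d,d],-1)
    return (P-np.array(c["t"]))@np.array(c["R"])
def ray(n,u,v,z):
    f,cx,cy,c=K(n);R=np.array(c["R"]);t=np.array(c["t"])
    o=-R.T@t; d=R.T@np.array([(u-cx)/f,(v-cy)/f,1]); return o+d*(z-o[2])/d[2]
def save(p,n): cv2.imwrite("pics/"+n,cv2.cvtColor(p,cv2.COLOR_RGB2BGR))
E
python3 - <<'E'
from h import *
for n in ("top","scene"):
    p,d=vision.capture(n); save(p,n+"0.png"); np.savez(n+"0.npz",p=p,d=d); print(K(n))
print(monitor.sense())
E
```

```text
(np.float64(491.48965718083934), 270.94073130976835, 218.54366164623764, {'fov_y': 46.271369623476986, 'cx': 270.94073130976835, 'cy': 218.54366164623764, 'R': array([[ 0.02454225, -0.99961838,  0.01267991],
       [-0.99716437, -0.02538065, -0.07084515],
       [ 0.07113993, -0.01090525, -0.99740673]]), 't': array([-59.18894853, 583.88495015, 996.98273048])})
(np.float64(524.5820577529594), 282.63281206658144, 213.27624013448474, {'fov_y': 43.63429716162261, 'cx': 282.63281206658144, 'cy': 213.27624013448474, 'R': array([[ 0.73128509,  0.68206412,  0.00326345],
       [ 0.42496176, -0.45187612, -0.78435673],
       [-0.53350691,  0.57497522, -0.62030143]]), 't': array([-403.09396282, -143.46352808, 1373.73096129])})
{'time_s': 0.1, 'joints': array([ 9.34582763e-01,  3.13403200e-01,  1.49838720e+00,  3.70907867e-05,
        1.33096693e+00, -2.23354431e-01]), 'dq': array([-0.00028528,  0.000509  , -0.00095403, -0.00057115, -0.00024486,
        0.00177484]), 'tau': array([ 1.02112306e-03, -4.12905335e+01, -2.60141337e+01, -2.42935030e-04,
        3.09166106e-03,  3.26890962e-06]), 'eef_pos': array([210.48663581, 480.70760455, 230.77779011]), 'ee_rot': array([ 1.85865660e-04,  8.37029712e-01,  5.47157126e-01, -5.52174843e-04]), 'force': array([-0.52514721, -0.26925979,  0.52623702]), 'wrist_torque': array([-0.00917974,  0.02227456, -0.00753645]), 'grip_width': 1.00127787402465}
```

View pics/top0.png

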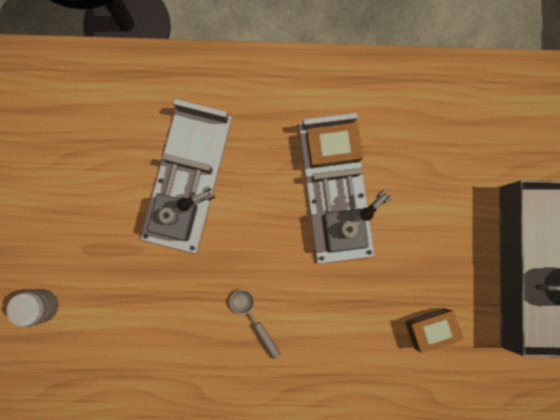

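View pics/scene0.png

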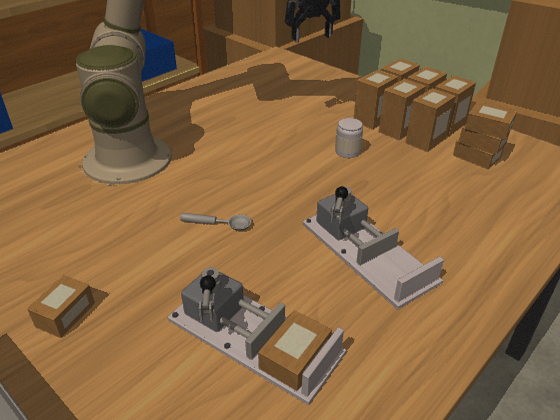

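The top view shows the loaded clamp at right (carton at 335,145; crank hub about 350,229; ball about 368,213; pin about 386,197). The scene view shows it front centre, with its ball at 208,283.

Run:
```python
from h import *
t=np.load("top0.npz");s=np.load("scene0.npz")
a=cv2.resize(t["p"][170:270,295:415],None,fx=5,fy=5,interpolation=cv2.INTER_CUBIC);save(cv2.convertScaleAbs(a,alpha=1.6),"topz.png")
b=cv2.resize(s["p"][255:365,160:280],None,fx=5,fy=5,interpolation=cv2.INTER_CUBIC);save(cv2.convertScaleAbs(b,alpha=1.6),"scz.png")
C=cloud("top",t["d"])
for n,q in (("hub",(350,229)),("ball",(368,213)),("pin",(384,197)),("carton",(335,145)),("table",(250,280))): print(n,C[q[1],q[0]].round(1))
```

```text
hub [ 563.1 -194.4  105.4]
ball [ 592.1 -222.7  132. ]
pin [ 623.9 -254.5  122.4]
carton [ 735.3 -170.2   55.8]
table [456.6  -4.2   1.2]
```

View pics/topz.png

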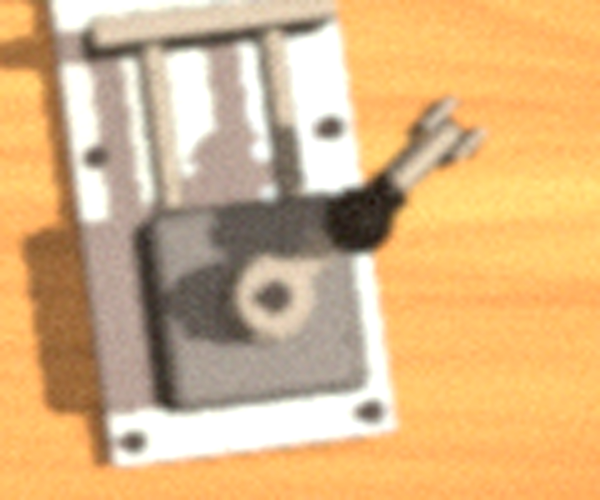

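View pics/scz.png

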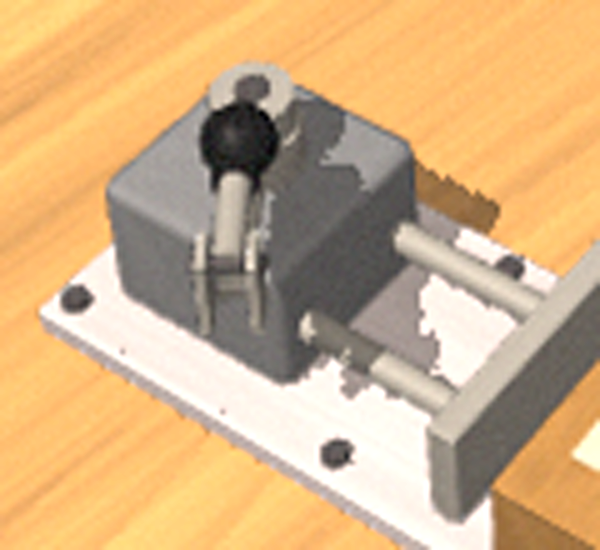

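Run:
```python
from h import *
t=np.load("top0.npz");s=np.load("scene0.npz")
hub=ray("top",295+271/5,170+295/5,104.5); pin=ray("top",295+448/5,170+128/5,120)
hub2=ray("scene",160+252/5,255+85/5,104.5); pin2=ray("scene",160+229/5,255+275/5,120)
print(hub,hub2,pin,pin2); 
for a,b in((hub,pin),(hub2,pin2)): v=b-a;print(np.hypot(*v[:2]),np.degrees(np.arctan2(v[1],v[0])))
def ball(n,p,x0,y0,x1,y1):
    g=p[y0:y1,x0:x1].max(2); m=(g<35).astype(np.uint8)
    k,l,st,c=cv2.connectedComponentsWithStats(m); print(n,[(st[i].tolist(),c[i]) for i in range(1,k) if st[i][4]>40])
ball("top",t["p"],295,170,415,270); ball("scene",s["p"],160,255,280,365)
def tri(u1,v1,u2,v2):
    A=[];b=[]
    for n,u,v in(("top",u1,v1),("scene",u2,v2)):
        f,cx,cy,c=K(n);R=np.array(c["R"]);tt=np.array(c["t"])
        for a,i in(((u-cx)/f,0),((v-cy)/f,1)):
            A.append(R[i]-a*R[2]);b.append(a*tt[2]-tt[i])
    return np.linalg.lstsq(np.array(A),np.array(b),rcond=None)[0]
print("ball",tri(295+360/5,170+220/5,160+239/5,255+140/5))
print("pin",tri(295+448/5,170+128/5,160+229/5,255+275/5))
C=cloud("top",t["d"]);m=(C[...,2]>112)&(C[...,2]<140)&(C[...,1]<-150)&(C[...,1]>-300)&(C[...,0]>500)&(C[...,0]<700)
v,u=np.nonzero(m)
Q=C[m]; 
h=hub[:2]; d=(pin-hub)[:2];d/=np.linalg.norm(d)
al=(Q[:,:2]-h)@d
for i in range(0,110,6):
    k=(al>=i)&(al<i+6)
    if k.any(): print(i,k.sum(),np.percentile(Q[k,2],95).round(1))
```

```text
[ 563.08624215 -192.98364777  104.5       ] [ 561.73337274 -193.10690462  104.5       ] [ 626.82980221 -256.21803052  120.        ] [ 632.51687542 -261.94667862  120.        ]
89.78768629292752 -44.770247069462265
98.73813212516662 -44.202423414084315
top [([66, 37, 13, 12, 80], array([71.275, 42.925]))]
scene [([40, 20, 16, 18, 163], array([47.73006135, 27.83435583]))]
ball [ 591.37707349 -222.93437942  121.06852217]
pin [ 627.52836762 -258.14298517  112.92791022]
24 14 128.3
30 45 134.8
36 47 135.1
42 36 134.9
48 22 130.7
54 24 130.3
60 18 127.9
66 17 127.3
72 17 126.7
78 31 126.8
84 40 127.1
90 26 127.2
96 5 126.8
```

Axis is about (563,-193), the arm heading is about -44.6°, the pin is 90 mm out as stated, and the ball is at about (591.4,-223,121), so the handle is almost flat. I'll grip the ball with the jaws along the pin axis (tool x at 45.5°, spin -21). First I move above it.

```bash
python3 -m pendant '[[[-0.2,0.381,-0.704,-0.01,-21],[-0.2,0.381,-0.704,-0.01,-21],[-0.2,0.381,-0.704,-0.01,-21],[-0.2,0.381,-0.704,-0.01,-21],[-0.2,0.381,-0.704,-0.01,-21],[-0.2,0.381,-0.704,-0.01,-21],[-0.2,0.381,-0.704,-0.01,-21],[-0.2,0.381,-0.704,-0.01,-21],[-0.2,0.381,-0.704,-0.01,-21],[-0.2,0.381,-0.704,-0.01,-21],[-0.2,0.381,-0.704,-0.01,-21],[-0.2,0.381,-0.704,-0.01,-21],[-0.2,0.381,-0.704,-0.01,-21],[-0.2,0.381,-0.704,-0.01,-21],[-0.2,0.381,-0.704,-0.01,-21],[-0.2,0.381,-0.704,-0.01,-21],[-0.2,0.381,-0.704,-0.01,-21],[-0.2,0.381,-0.704,-0.01,-21],[-0.2,0.381,-0.704,-0.01,-21],[-0.2,0.381,-0.704,-0.01,-21]]]'
cat >> h.py <<'E'
from scipy.spatial.transform import Rotation as Ro
def wray(s,u,v,z):
    f,cx,cy,c=K("wrist"); H=np.array(c["hand_eye"]); q=s["ee_rot"]
    R=Ro.from_quat([q[1],q[2],q[3],q[0]]).as_matrix()
    o=R@H[:3,3]+s["eef_pos"]; d=R@H[:3,:3]@np.array([(u-cx)/f,(v-cy)/f,1]); return o+d*(z-o[2])/d[2]
E
sed -i 's/f=210/f=210/' h.py
python3 - <<'E'
from h import *
s=monitor.sense(); p,d=vision.capture("wrist"); save(p,"w1.png"); import pickle; pickle.dump((s,p,d),open("w1.pkl","wb"))
print(s["eef_pos"],s["ee_rot"],s["joints"],s["grip_width"],s["time_s"])
E
```

```text
time_s: 2.1
eef_pos: [591.5, -222.0, 221.9]
ee_rot: [0.0, 0.922, 0.386, 0.0]
force: [0.0, 1.1, 0.8]
grip_width: 0.6
[ 591.48471811 -221.95363481  221.85120002] [1.46220066e-04 9.22463584e-01 3.86084047e-01 1.55966508e-04] [-5.44166654e-01  5.60032789e-01  1.15569899e+00  8.05061194e-05
  1.42544078e+00 -1.33694371e+00] 0.600219450478521 2.1
```

View pics/w1.png

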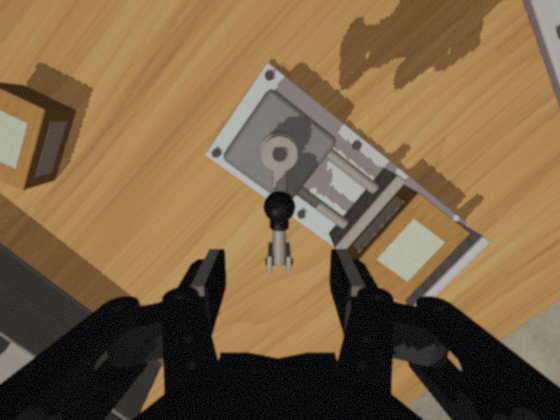

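The wrist view shows hub (280,153), ball (279,208) and pin (279,263) in one vertical line midway between the fingers, so the jaw alignment is good. I'll check the coordinates.

Run:
```python
from h import *
import pickle; s,p,d=pickle.load(open("w1.pkl","rb"))
g=p.max(2)[170:240,250:310]; k,l,st,c=cv2.connectedComponentsWithStats((g<40).astype(np.uint8)); print([(st[i].tolist(),c[i]+[250,170]) for i in range(1,k) if st[i][4]>100])
a=wray(s,280,153,104.5);b=wray(s,279,208,121);c=wray(s,279,262,120);print(a,b,c,np.hypot(*(c-a)[:2]),np.degrees(np.arctan2(*(c-a)[1::-1])))
print(d[208,279],d[153,280],d[240,279])
```

```text
[([15, 22, 29, 38, 748], array([279.22326203, 208.57486631]))]
[ 563.95097752 -193.24207481  104.5       ] [ 593.54452095 -223.5358737   121.        ] [ 628.37138232 -257.68063534  120.        ] 91.11704910635338 -45.00807275392412
241.51234 254.58113 256.47256
```

```bash
python3 -m pendant '[[[-0.2,0.001,0.0005,-0.04,0],[-0.2,0.001,0.0005,-0.08,0],[-0.2,0.001,0.0005,-0.105,0],[-0.2,0.001,0.0005,-0.12,0],[-0.2,0.001,0.0005,-0.12,0],[0.6,0.001,0.0005,-0.12,0],[0.6,0.001,0.0005,-0.12,0],[0.6,0.001,0.0005,-0.12,0],[0.6,0.001,0.0005,-0.12,0],[0.6,0.001,0.0005,-0.12,0]]]' 25
python3 - <<'E'
from h import *
s=monitor.sense(); p,d=vision.capture("wrist"); save(p,"w2.png")
p,d=vision.capture("scene"); save(p,"s2.png")
print(s["eef_pos"],s["grip_width"],s["force"],s["time_s"])
E
```

```text
time_s: 3.15
eef_pos: [593.2, -222.5, 102.1]
ee_rot: [0.001, 0.923, 0.386, 0.001]
force: [2.5, 1.1, 3.2]
grip_width: 0.285
[ 593.1931193  -222.53901689  102.0563738 ] 0.2846825188541344 [2.46576542 1.09379138 3.19290072] 3.15
```

View pics/w2.png

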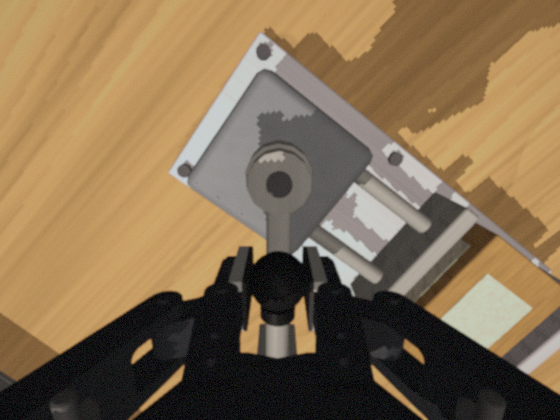

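The ball sits centred between the pads at (279,280). Now I'll swing it up on a 50 mm arc, outward along (0.707,-0.707).

```bash
python3 -m pendant '[[[0.6,0.0004,-0.0004,0.0055,0],[0.6,0.0011,-0.0011,0.011,0],[0.6,0.0025,-0.0025,0.017,0],[0.6,0.0042,-0.0042,0.0225,0],[0.6,0.0067,-0.0067,0.0277,0],[0.6,0.0095,-0.0095,0.0326,0],[0.6,0.0128,-0.0128,0.0368,0],[0.6,0.0163,-0.0163,0.0406,0],[0.6,0.0202,-0.0202,0.0436,0],[0.6,0.0242,-0.0242,0.046,0],[0.6,0.0285,-0.0285,0.0476,0],[0.6,0.0328,-0.0328,0.0485,0],[0.6,0.0354,-0.0354,0.0487,0],[0.6,0.036,-0.036,0.0487,0],[0.6,0.036,-0.036,0.0487,0],[0.6,0.036,-0.036,0.0487,0]]]'
python3 - <<'E'
from h import *
s=monitor.sense(); 
p,d=vision.capture("scene"); save(p,"s3.png")
a=cv2.resize(p[215:385,120:320],None,fx=3.5,fy=3.5,interpolation=cv2.INTER_CUBIC);save(cv2.convertScaleAbs(a,alpha=1.5),"s3z.png")
p,d=vision.capture("wrist"); save(p,"w3.png")
print(s["eef_pos"],s["grip_width"],s["force"],s["time_s"])
E
```

```text
time_s: 4.85
eef_pos: [628.8, -258.9, 150.3]
ee_rot: [0.001, 0.923, 0.386, 0.0]
force: [-0.9, -1.8, 3.6]
grip_width: 0.285
[ 628.8360304  -258.87767179  150.30531231] 0.2846246605134863 [-0.86442449 -1.8441487   3.58547894] 4.85
```

View pics/s3z.png

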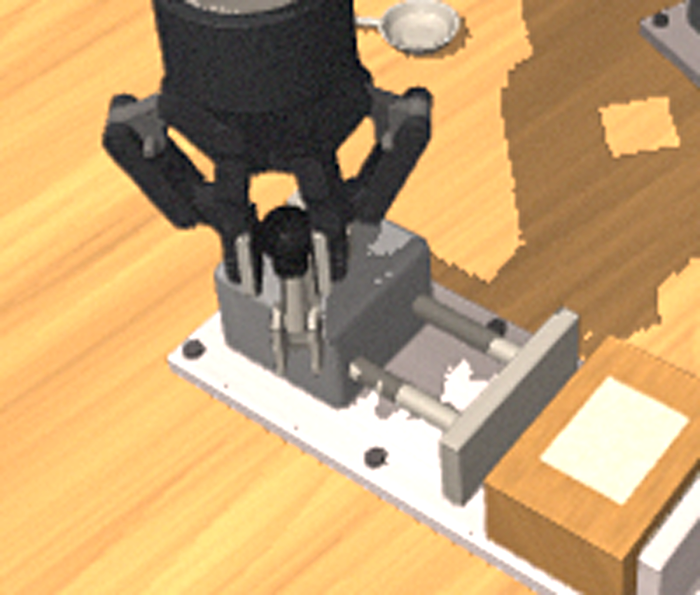

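View pics/w3.png

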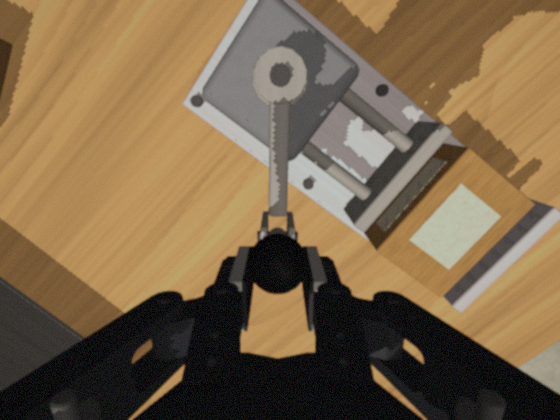

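The handle stands upright in the grip. I'll work out the crank arc from the commanded pose.

Run:
```python
import numpy as np
A=np.array([563.5,-193.2]);c=np.array([628.63,-258.6])
for f in range(0,109,6):
    a=np.radians(-45-f);r=91.5; print(f,(A+r*np.array([np.cos(a),np.sin(a)])-c).round(1))
```

```text
0 [-0.4  0.7]
6 [-7.5 -5.7]
12 [-15.3 -11.3]
18 [-23.6 -16.1]
24 [-32.3 -20. ]
30 [-41.4 -23. ]
36 [-50.8 -25. ]
42 [-60.3 -26. ]
48 [-69.9 -26. ]
54 [-79.4 -25. ]
60 [-88.8 -23. ]
66 [-97.9 -20. ]
72 [-106.7  -16.1]
78 [-115.   -11.3]
84 [-122.7   -5.7]
90 [-129.8    0.7]
96 [-136.2    7.8]
102 [-141.9   15.6]
108 [-146.7   23.9]
```

```bash
python3 -m pendant '[[[0.6,-0.0037,-0.0025,0,-3],[0.6,-0.0075,-0.0057,0,-6],[0.6,-0.0153,-0.0113,0,-12],[0.6,-0.0236,-0.0161,0,-18],[0.6,-0.0323,-0.02,0,-24],[0.6,-0.0414,-0.023,0,-30],[0.6,-0.0508,-0.025,0,-36],[0.6,-0.0603,-0.026,0,-42],[0.6,-0.0699,-0.026,0,-48],[0.6,-0.0794,-0.025,0,-54],[0.6,-0.0888,-0.023,0,-60],[0.6,-0.0979,-0.02,0,-66],[0.6,-0.1067,-0.0161,0,-72],[0.6,-0.1067,-0.0161,0,-72]]]'
python3 - <<'E'
from h import *
s=monitor.sense(); 
p,d=vision.capture("wrist"); save(p,"w4.png")
print(s["eef_pos"],s["grip_width"],s["force"],s["time_s"],s["joints"][5])
E
```

```text
time_s: 6.35
eef_pos: [521.5, -274.0, 150.2]
ee_rot: [-0.0, 0.973, -0.231, -0.0]
force: [-0.5, 2.1, 2.3]
grip_width: 0.284
[ 521.52847927 -273.99466025  150.18297492] 0.28428451318240266 [-0.46192622  2.0606682   2.3332536 ] 6.35 -0.21688733296580578
```

View pics/w4.png

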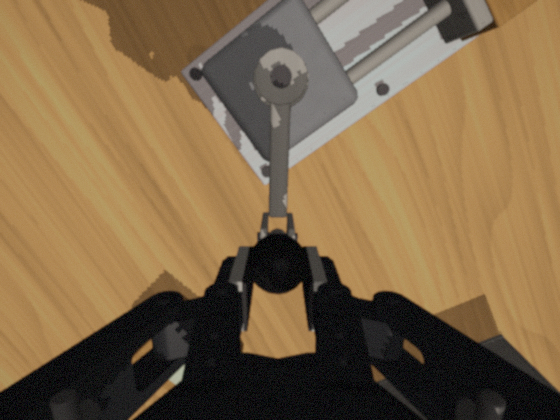

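The crank is following the grip: hub, arm and ball are still in line. I'll go on in smaller steps toward the stop.

```bash
python3 -m pendant '[[[0.6,-0.0042,0.0024,0,-3],[0.6,-0.0083,0.0048,0,-6],[0.6,-0.0083,0.0048,0,-6]]]'
python3 -m pendant '[[[0.6,-0.0013,0.0009,0,-1],[0.6,-0.0026,0.0018,0,-2],[0.6,-0.0026,0.0018,0,-2]]]'
```

```text
time_s: 6.7
eef_pos: [513.9, -269.6, 150.1]
ee_rot: [-0.0, 0.96, -0.28, 0.0]
force: [0.0, 3.4, 4.2]
grip_width: 0.281
time_s: 7.0
eef_pos: [511.2, -268.1, 150.1]
ee_rot: [-0.0, 0.955, -0.298, 0.0]
force: [1.3, 1.5, 5.4]
grip_width: 0.284
```

```bash
python3 -m pendant '[[[0.6,-0.0026,0.0019,0,-2],[0.6,-0.0051,0.0039,0,-4],[0.6,-0.0051,0.0039,0,-4]]]'
python3 -m pendant '[[[0.6,-0.0024,0.0021,0,-2],[0.6,-0.0048,0.0042,0,-4],[0.6,-0.0048,0.0042,0,-4]]]'
```

```text
time_s: 7.3
eef_pos: [505.9, -264.1, 150.1]
ee_rot: [-0.0, 0.944, -0.331, 0.0]
force: [-0.0, 3.3, 5.6]
grip_width: 0.285
time_s: 7.6
eef_pos: [501.1, -260.0, 150.1]
ee_rot: [-0.0, 0.932, -0.363, -0.0]
force: [-0.0, 4.0, 5.9]
grip_width: 0.279
```

Run:
```python
from h import *
s=monitor.sense(); 
p,d=vision.capture("wrist"); save(p,"w5.png")
p,d=vision.capture("top"); save(p,"t5.png")
p,d=vision.capture("scene"); save(p,"s5.png")
print(s["eef_pos"],s["grip_width"],s["force"],s["wrist_torque"],s["time_s"])
```

```text
[ 501.1382348  -259.95429116  150.11425747] 0.2794845013844123 [-3.36668955e-03  4.02154156e+00  5.85612817e+00] [ 0.59116348 -0.04473351  0.15844025] 7.6
```

View pics/t5.png

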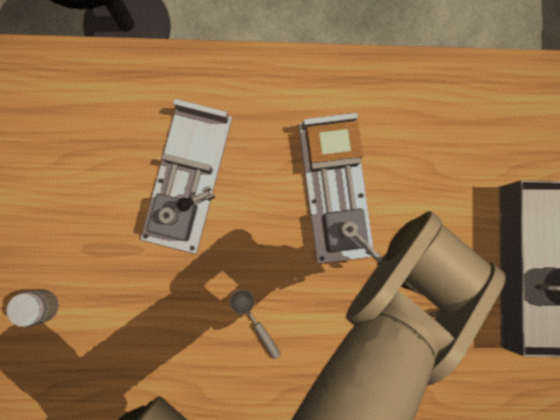

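View pics/w5.png

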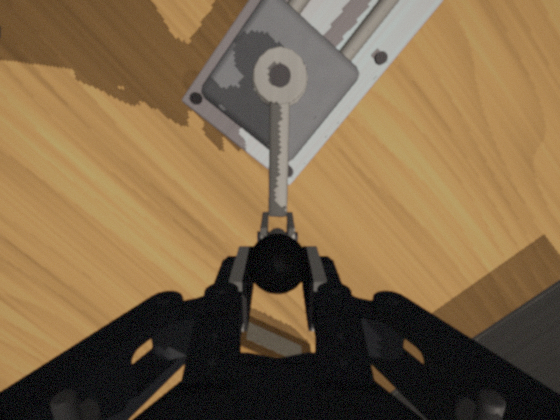

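View pics/s5.png

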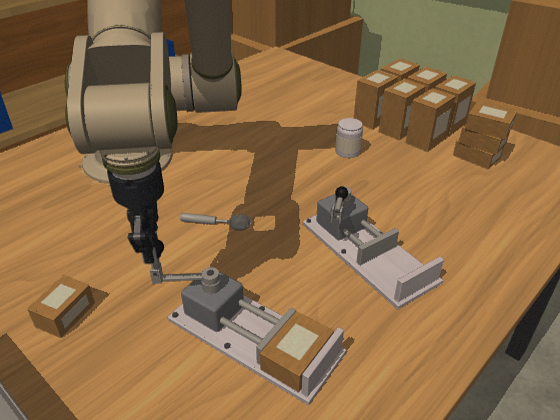

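After 88° of turn the jaw lies against or almost against the carton (scene view, jaw about 270,330). I'll step on until the stop shows in the force.

```bash
python3 -m pendant '[[[0.6,-0.0023,0.0022,0,-2],[0.6,-0.0023,0.0022,0,-2]]]'
python3 -m pendant '[[[0.6,-0.0023,0.0022,0,-2],[0.6,-0.0023,0.0022,0,-2]]]'
python3 -m pendant '[[[0.6,-0.0022,0.0024,0,-2],[0.6,-0.0022,0.0024,0,-2]]]'
```

```text
time_s: 7.95
eef_pos: [498.9, -257.9, 150.1]
ee_rot: [0.0, 0.925, -0.379, 0.0]
force: [0.0, 2.8, 4.9]
grip_width: 0.278
time_s: 8.15
eef_pos: [496.7, -255.6, 150.2]
ee_rot: [-0.0, 0.918, -0.395, 0.0]
force: [1.1, 2.8, 5.4]
grip_width: 0.28
time_s: 8.35
eef_pos: [494.4, -253.2, 150.2]
ee_rot: [0.0, 0.911, -0.411, 0.0]
force: [0.9, 4.0, 4.9]
grip_width: 0.287
```

```bash
python3 -m pendant '[[[0.6,-0.0022,0.0024,0,-2],[0.6,-0.0022,0.0024,0,-2]]]'
python3 -m pendant '[[[0.6,-0.0020,0.0025,0,-2],[0.6,-0.0020,0.0025,0,-2]]]'
python3 -m pendant '[[[0.6,-0.0019,0.0026,0,-2],[0.6,-0.0019,0.0026,0,-2]]]'
```

```text
time_s: 8.55
eef_pos: [492.3, -250.8, 150.2]
ee_rot: [0.0, 0.904, -0.427, 0.0]
force: [1.0, 2.9, 5.8]
grip_width: 0.279
time_s: 8.75
eef_pos: [490.5, -248.6, 150.2]
ee_rot: [0.0, 0.897, -0.443, 0.001]
force: [2.6, 0.3, 4.9]
grip_width: 0.281
time_s: 8.95
eef_pos: [489.5, -248.1, 150.2]
ee_rot: [0.001, 0.888, -0.459, 0.003]
force: [9.6, -9.5, -2.3]
grip_width: 0.283
```

Force of about 13 N against the motion appears at 98–99° of turn, which fits the stop. I'll ease off the last step, open, and rise straight up.

```bash
python3 -m pendant '[[[0.6,0.0012,-0.0016,0,1],[0.6,0.0012,-0.0016,0,1],[-0.2,0.0012,-0.0016,0,1],[-0.2,0.0012,-0.0016,0,1],[-0.2,0.0012,-0.0016,0,1],[-0.2,0.0012,-0.0016,0,1],[-0.2,0.0012,-0.0016,0,1],[-0.2,0.0012,-0.0016,0.02,1],[-0.2,0.0012,-0.0016,0.06,1],[-0.2,0.0012,-0.0016,0.1,1],[-0.2,0.0012,-0.0016,0.1,1]]]'
python3 - <<'E'
from h import *
s=monitor.sense(); 
p,d=vision.capture("wrist"); save(p,"w6.png")
a=wray(s,280,75,104.5); print(a)
p,d=vision.capture("scene"); save(p,"s6.png")
a=cv2.resize(p[215:395,120:360],None,fx=3.3,fy=3.3,interpolation=cv2.INTER_CUBIC);save(cv2.convertScaleAbs(a,alpha=1.5),"s6z.png")
print(s["eef_pos"],s["grip_width"],s["force"],s["time_s"])
E
```

```text
time_s: 10.05
eef_pos: [490.8, -248.2, 255.3]
ee_rot: [0.001, 0.892, -0.451, 0.005]
force: [1.6, 0.3, -0.5]
grip_width: 0.599
[ 576.36841681 -190.63443261  104.5       ]
[ 490.80100012 -248.24688659  255.33901783] 0.5991494726499326 [ 1.6460331   0.28186229 -0.47724417] 10.05
```

View pics/s6z.png

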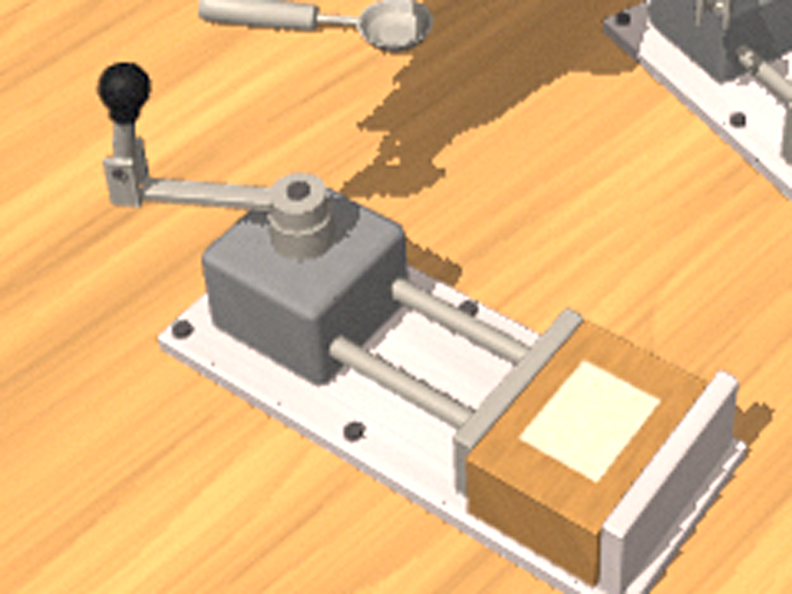

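View pics/w6.png

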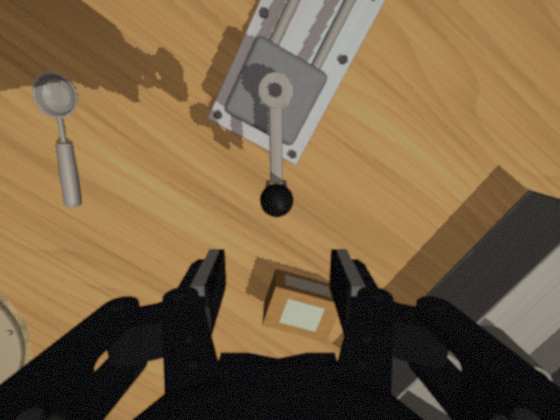

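The handle stands upright (ball 125,90 above pin 122,172 in the zoom), the jaw is flush on the carton, and the gripper is clear. I'll do one numeric check of the final arm heading, then hand in.

Run:
```python
from h import *
s=monitor.sense()
a=wray(s,276,90,104.5);b=wray(s,277,199.5,170);print(a,b,np.hypot(*(b-a)[:2]),np.degrees(np.arctan2(*(b-a)[1::-1])))
print(s["force"],np.abs(s["dq"]).max())
order.finish_job()
```

```text
[ 561.80065949 -193.54553564  104.5       ] [ 497.76810888 -241.88663901  170.        ] 80.2311025234033 -142.94917446697173
[-0.60138852  0.26577083 -0.28063033] 0.037838314717884895
the job is handed in; nothing more can be done
```

The job is handed in, but one of my last checks disagreed about how upright the handle is; no verdict came back.

**What I did:** I gripped the loaded clamp's ball with the jaws along the hinge pin and swung the handle up on a 50 mm arc until it stood upright, before turning the crank. I then turned the crank clockwise about 98° (1.71 rad), spinning the gripper with it. About 13 N built up against the motion at that point, which I took as the stop. I eased off, opened the fingers and rose 100 mm clear, with about 10 s on the clock.

**Last checks:**
- **Crank:** the arm heading went from -45° to -143°, a turn of at least 1.71 rad against the 1.57 needed.
- **Jaw and handle:** the scene picture shows the jaw flush on the carton and the handle standing upright.
- **Contact:** the wrist force was under 1 N, so the robot was touching nothing.

**Check that disagreed:** in the final wrist view, the ball measured 80 mm from the crank axis instead of 90 mm. If that is true, the handle leans about 11° inward, which is still inside the 20° allowed. The scene picture shows it vertical, so part of the gap may be calibration or pixel error. I handed in without resolving the difference.

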